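Nudge the ballast discs into the turned bases

ROBOT

A 6-joint arm with a two-finger parallel gripper is mounted at the origin on the work surface. World frame = base frame: x ahead of the robot, y to its left, z up, the work surface at z = 0. Lengths are in m, angles in degrees, forces in N, time in s.
With the tool pointing down it reaches from about 0.225 to 0.875 m from the base axis. Payload 3.4 kg.
Tool frame: the origin (TCP) lies midway between the tips of the shut fingers; the grasp point (between the pads) lies 19 mm behind it; z points along the fingers, y is the line along which they close (so a half turn about z gives the same grasp; the last joint's range is limited). The gripper opens to 85 mm and grips with 20 to 120 N. Pads are 22 mm wide; open, the fingers measure 114 mm over their backs; the gripper's body (76 mm by 85 mm) begins 54 mm behind the grasp point. The pads swing forward as they close: fully open they stand 13 mm farther back than shut.
Start: joints at [67.323, 15.808, 86.224, -0, 77.962, -6.933], TCP at [0.156, 0.553, 0.231] pointing down, gripper open.
Joint ranges: [-165.64, 165.64], [-43.16, 119.46], [12.63, 154.43], [-67.54, 247.53], [6.08, 155.33], [-154.97, 154.97]. Speed limits (degrees/s): [147.25, 147.25, 180, 180, 180, 180].

INTERFACE

Orientations are given as a 3x3 rotation matrix whose columns are the frame's x, y, z axes.
In Python, from workcell import readout, capture, arm gives the robot as it stands.
- The arm moves only by the shell command python3 -m pendant 'ROWS' [FORCE]. ROWS is JSON, a list that holds one entry, the list of rows, each a list of 7 numbers: the shift along the tool's x, y, z in m, then the turn, a rotation vector about the tool's x, y, z in rad, then the opening, from 0 (shut) to 1 (fully open). A call has 1 to 12 rows; each row shifts and turns the commanded pose from where the row before left it, along the tool's axes as they then stand; what a row does not reach is not made up. A row lasts 1/12 s, in which the tool goes at most 41.7 mm and 7.16 degrees, less where a joint would pass 70% of its speed; a pose out of reach is approached as far as the arm can. A call is refused whole if a number of a shift passes 0.0417 or a number of a turn 0.125, either way. A call with a gripper value outside its range is refused whole. The fingers move at their own pace and stop on an object; FORCE is the grip in N (left out, the last holds). Time passes only in rows, so rows that do not move let the fingers close. It gives the time, the measured TCP pose, the force, the opening and the grip force at its end, in the units of the state.
- readout.read_state(): the state, without advancing time (a new reading comes with each control period).
- capture(name): name is "side" or "top"; returns a dict with "frame" (480x640x3 uint8, red, green, blue), "z_map" (480x640 float32, m along the optical axis (not along the pixel's ray), 0 where there is no reading), "vfov" (degrees; the focal length in pixels is half the picture's height over the tangent of half this angle, whatever the lens; pixels are square), "cx", "cy" (the principal point, pixels), "extrinsics" (4x4, takes a point from world to camera coordinates). Camera axes: x right, y up, looking along -z (the intrinsics and any distortion apply to the point x, -y, -z); pixel columns grow to the right and rows downward; lengths in m; the calibration is good to about 2 mm. A picture is of the moment at which its call begins.
- arm.finish_job(): hands the job in; it is judged then, once.
The state is a dict: "time_s": time; "joints": joint angles; "dq": joint speeds; "joint_torque": joint torques, N m; "position": TCP position; "tool_rot": TCP orientation; "force": force on the tool from outside, world axes, zero at the start; "moment": the same for the moment, N m; "width": finger opening in m; "grip_force": force on a finger pad.
Only numpy, scipy, OpenCV 4.12 (cv2) and the standard library are available. Lean on these libraries where they do the work, as an engineer would, in place of code of your own. Each camera call takes 0.05 s, during which the arm holds its last target. There are 200 camera calls.

TASK

Two upturned wooden bases wait on the turner's bench, each with a loose steel ballast disc lying on its face beside the recess. With the fingertips, nudge each disc across the rim of the recess until it drops in and lies flat and fully home; slide the discs only, do not pick them up, tip them on edge or push them off their bases. Leave everything else on the bench where it is.

Things in the scene. Friction and masses are not known exactly. Their poses are not given: they have to be found in the camera images.
- large_disc: the large loose steel ballast disc, 60 mm across and 8 mm thick, lying flat on the top face of the large base at one side, partly overhanging the edge of the recess; origin at the centre of its underside, z up; about 178 g
- large_base: the large upturned turned wooden base, a round slab 170 mm across and 40 mm high with a flat top face and a round recess in its middle, fixed to the bench on a grip pad; origin at the centre of its underside, z up, x roughly towards where its disc lies at the start
- large_recess (a point): centre of the mouth of the recess in the large base, level with its top face (40 mm above the bench); the recess is 64 mm across and 8 mm deep, flat-floored and straight-walled: the large disc fits with 2 mm of play all round and ends flush; z up
- small_disc: the small loose steel ballast disc, 44 mm across and 8 mm thick, lying flat on the top face of the small base at one side, partly overhanging the edge of the recess; origin at the centre of its underside, z up; about 95 g
- small_base: the small upturned turned wooden base, a round slab 140 mm across and 40 mm high with a flat top face and a round recess in its middle, fixed to the bench on a grip pad; origin at the centre of its underside, z up, x roughly towards where its disc lies at the start
- small_recess (a point): centre of the mouth of the recess in the small base, level with its top face (40 mm above the bench); the recess is 48 mm across and 8 mm deep, flat-floored and straight-walled: the small disc fits with 2 mm of play all round and ends flush; z up
- knob: bystander: small dark turned wooden knob, 32 mm across, 30 mm tall, standing between the two bases; origin at the centre of its underside; to be left alone
- wax_tin: bystander: flat aluminium wax tin, 64 mm across, 28 mm tall; origin at the centre of its underside; to be left alone
- glue: bystander: glue bottle, 60 mm across, 140 mm tall; origin at the centre of its underside; to be left alone
- gouge: bystander: turning gouge lying flat, about 320 mm long, 28 mm high; origin near its ferrule, handle to its own -x; to be left alone
- live_centre: bystander: steel cone-shaped lathe centre, 28 mm across, 31 mm tall; origin at the centre of its underside; to be left alone
- offcut: bystander: wooden offcut 110 x 45 x 30 mm; origin at the centre of its underside; to be left alone
- turned_ring: bystander: dark turned wooden ring, 72 mm outside, 48 mm inside, 16 mm tall; origin at the centre of its underside; to be left alone
Things that resemble listed ones, but are neither listed nor needed, are in the scene too. Leave any purple look-alike of the large_disc alone.

How it is judged:
By the outcome, as a careful person would: the job done as asked, in the order asked, and still so for the second after the job is handed in, with the robot touching nothing.
It also fails if it takes over 48 s, if anything falls off the work surface, if the arm or the gripper's body presses on something with over 40 N, if the wrist force passes 120 N, or if a joint passes its speed limit or range.

## Working session

There is one attempt and no reset: what is moved stays moved. The work goes in short steps, Python scripts to look and compute and a shell command to move; the robot and the scene stay as the last step left them, time stands still between calls to the robot, and variables do not carry over. Pictures are saved under pics/ and viewed, at most 10 in all, crops included, and the job is handed in when it is done.

```bash
ls; mkdir -p pics; python3 - <<'E'
from workcell import readout, capture, arm
import cv2, numpy as np
for n in("top","side"):
    c=capture(n); cv2.imwrite(f"pics/{n}0.png",c["frame"][:,:,::-1]); np.savez(f"{n}0.npz",**c)
    print(n,c["vfov"],c["cx"],c["cy"],c["extrinsics"].round(4).tolist(),[k for k in c])
s=readout.read_state();print(s)
E
```

```text
pics
top 48.64515819578182 321.3728474061565 239.24457495108305 [[0.0292, -0.9991, 0.0306, -0.0181], [0.9944, 0.0322, 0.101, -0.5495], [-0.1019, 0.0275, 0.9944, -1.4397], [0.0, 0.0, 0.0, 1.0]] ['frame', 'z_map', 'vfov', 'cx', 'cy', 'extrinsics']
side 52.90764903941651 326.68264545035214 241.12997176669109 [[-0.9993, -0.0318, -0.0182, 0.5582], [0.0049, -0.6072, 0.7945, -0.0315], [-0.0363, 0.7939, 0.607, -1.065], [0.0, 0.0, 0.0, 1.0]] ['frame', 'z_map', 'vfov', 'cx', 'cy', 'extrinsics']
{'time_s': 0.1, 'joints': array([ 6.73240391e+01,  1.58447865e+01,  8.62872766e+01,  1.29879689e-03,
        7.79650566e+01, -6.93446228e+00]), 'dq': array([-0.0614915 , -0.20542337, -0.22502371,  0.00916806, -0.02365575,
        0.01351739]), 'joint_torque': array([ 2.10058373e-03, -4.17704058e+01, -2.46406764e+01, -1.14074899e-04,
        5.86776267e-03,  2.63137019e-05]), 'position': array([0.15582311, 0.55298464, 0.2305232 ]), 'tool_rot': array([[-9.62494138e-01,  2.71301641e-01, -6.73933570e-04],
       [ 2.71302384e-01,  9.62492908e-01, -1.55548361e-03],
       [ 2.26651024e-04, -1.67998364e-03, -9.99998563e-01]]), 'force': array([-0.0200547 , -0.98171532, -0.89527422]), 'moment': array([0.02701626, 0.00924269, 0.01589905]), 'grip_force': 0.0, 'width': 0.08503191918674186}
```

View pics/top0.png

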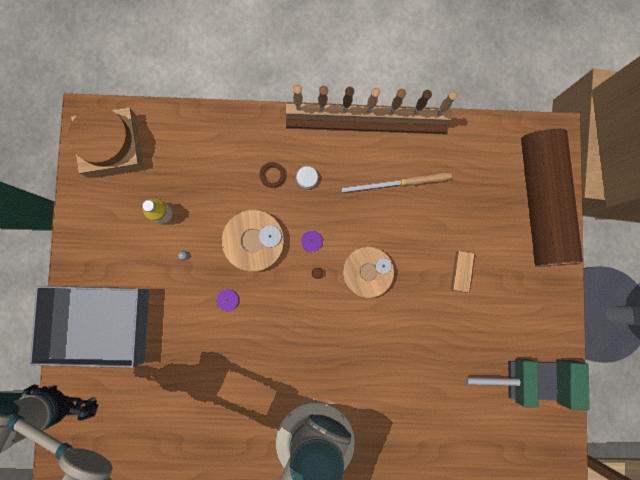

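View pics/side0.png

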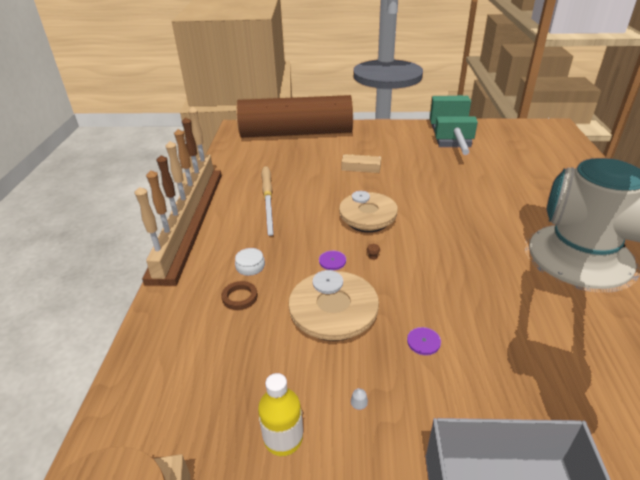

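The top view shows the large base near (253,240) with its disc at (270,237), and the small base near (369,272) with its disc at (384,266). The knob sits at (317,272), with purple look-alikes at (312,241) and (228,300). The side view agrees.

```bash
cat > h.py <<'E'
import cv2, numpy as np
def ray(c,u,v,z):
    f=240/np.tan(np.radians(float(c["vfov"])/2)); E=c["extrinsics"]
    u=np.asarray(u,float);v=np.asarray(v,float)
    d=np.stack([(u-c["cx"])/f,-(v-c["cy"])/f,-np.ones_like(u)],-1)@E[:3,:3]
    o=-E[:3,:3].T@E[:3,3]
    return o+d*((z-o[2])/d[...,2])[...,None]
def circ(c,mask,z):
    cs,_=cv2.findContours(mask.astype(np.uint8),cv2.RETR_EXTERNAL,cv2.CHAIN_APPROX_NONE)
    k=max(cs,key=cv2.contourArea)[:,0].astype(float)
    p=ray(c,k[:,0],k[:,1],z)[:,:2].astype(np.float32)
    (a,b),(w,h),_=cv2.fitEllipse(p*1000)
    return np.round([a,b,w,h],1)
def look(n,c,boxes):
    hsv=cv2.cvtColor(c["frame"],cv2.COLOR_RGB2HSV).astype(int); H,S,V=hsv[...,0],hsv[...,1],hsv[...,2]
    for lab,(u0,v0,u1,v1),kind,z in boxes:
        R=np.zeros(H.shape,bool);R[v0:v1,u0:u1]=1
        m=R&((S<60)&(V>90) if kind=="disc" else (V>150) )
        print(n,lab,m.sum(),circ(c,m,z))
E
python3 - <<'E'
from h import *
t=dict(np.load("top0.npz")); s=dict(np.load("side0.npz"))
for c,pts in((t,[(253,240),(235,240),(250,262),(270,230),(228,300),(369,272),(355,272),(384,261),(312,241),(307,177)]),(s,[(334,300),(300,310),(328,278),(369,210),(350,215),(360,195)])):
    hsv=cv2.cvtColor(c["frame"],cv2.COLOR_RGB2HSV)
    f=240/np.tan(np.radians(float(c["vfov"])/2))
    for u,v in pts:
        d=c["z_map"][v,u]; E=c["extrinsics"]
        p=np.array([(u-c["cx"])/f*d,-(v-c["cy"])/f*d,-d])
        print((u,v),hsv[v,u],(E[:3,:3].T@(p-E[:3,3])).round(4))
look("top",t,[("Ld",(255,222,288,252),"disc",.048),("Sd",(372,255,396,276),"disc",.048)])
look("side",s,[("Ld",(308,268,348,298),"disc",.048),("Sd",(348,188,374,204),"disc",.048)])
for n,c,bx in(("t",t,[(215,203,292,278),(338,240,400,304)]),("s",s,[(283,265,385,342),(333,185,402,234)])):
    for i,(a,b,d,e) in enumerate(bx): cv2.imwrite(f"pics/{n}{i}.png",cv2.resize(c["frame"][b:e,a:d,::-1],None,fx=5,fy=5))
a=[cv2.resize(cv2.imread(f"pics/{k}.png"),(400,300)) for k in("t0","t1","s0","s1")]
cv2.imwrite("pics/mos.png",np.vstack([np.hstack(a[:2]),np.hstack(a[2:])]))
E
```

```text
(253, 240) [ 17  89 180] [0.5405 0.1858 0.04  ]
(235, 240) [ 14 102 198] [0.5389 0.2347 0.04  ]
(250, 262) [ 15 107 205] [0.4802 0.1915 0.0394]
(270, 230) [113  15 198] [0.5683 0.1399 0.0503]
(228, 300) [131  82 118] [0.3754 0.2502 0.0112]
(369, 272) [ 15  93 173] [ 0.4632 -0.1345  0.0323]
(355, 272) [ 15 108 174] [ 0.4619 -0.0956  0.0364]
(384, 261) [115  15 190] [ 0.4941 -0.1738  0.0424]
(312, 241) [133  63 109] [0.5463 0.0244 0.0058]
(307, 177) [124   8 213] [0.7233 0.0441 0.0282]
(334, 300) [ 17  89 198] [0.5383 0.1783 0.0307]
(300, 310) [ 17  92 224] [0.6006 0.213  0.038 ]
(328, 278) [120   4 189] [0.5508 0.1349 0.0481]
(369, 210) [ 17  91 198] [ 0.4598 -0.1291  0.0328]
(350, 215) [ 17  94 220] [ 0.5059 -0.0974  0.0396]
(360, 195) [120   6 171] [ 0.4809 -0.1726  0.0481]
top Ld 391 [552.8 140.6  58.1  58.6]
top Sd 213 [ 480.9 -170.6   41.4   44. ]
side Ld 600 [551.4 143.9  59.5  68.1]
side Sd 182 [ 479.8 -166.7   43.6   53.4]
```

View pics/mos.png

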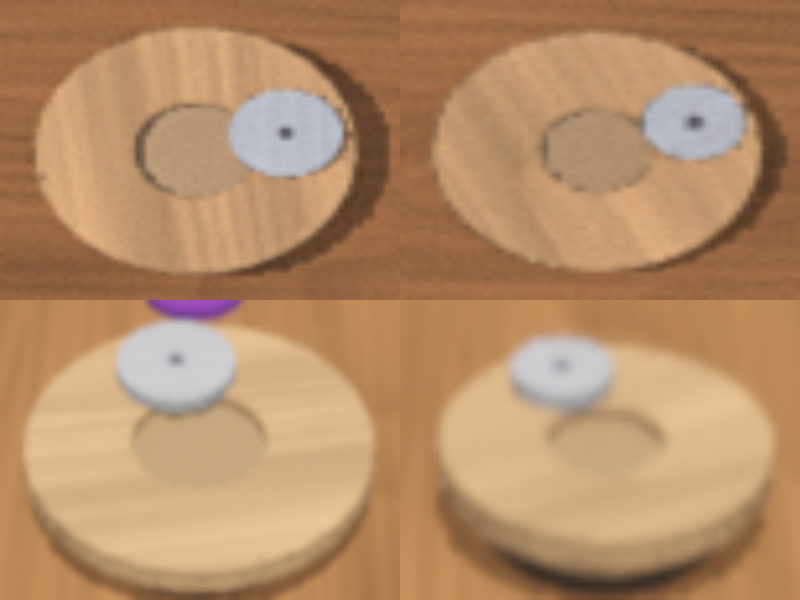

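```bash
cat >> h.py <<'E'
from scipy.optimize import least_squares
def fitR(c,box,kind,z,R):
    u0,v0,u1,v1=box
    hsv=cv2.cvtColor(c["frame"],cv2.COLOR_RGB2HSV).astype(int); H,S,V=hsv[...,0],hsv[...,1],hsv[...,2]
    B=np.zeros(H.shape,bool);B[v0:v1,u0:u1]=1
    m=B&((S<60)&(V>90)&(H<128) if kind=="disc" else ((S<125)&(V>140)&((H<30)|(S<30))))
    m=cv2.morphologyEx(m.astype(np.uint8),cv2.MORPH_OPEN,np.ones((2,2)))
    cs,_=cv2.findContours(cv2.resize(m*255,None,fx=4,fy=4,interpolation=cv2.INTER_LINEAR).__gt__(127).astype(np.uint8),cv2.RETR_EXTERNAL,cv2.CHAIN_APPROX_NONE)
    k=(max(cs,key=cv2.contourArea)[:,0]+.5)/4-.5
    p=ray(c,k[:,0],k[:,1],z)[:,:2]
    E=c["extrinsics"];o=(-E[:3,:3].T@E[:3,3])[:2]; x=p.mean(0)
    for _ in range(4):
        a=x-o;a/=np.linalg.norm(a); q=p[(p-x)@a>0]
        r=least_squares(lambda t:np.linalg.norm(q-t,axis=1)-R,x,loss="soft_l1",f_scale=.001); x=r.x
    e=np.linalg.norm(q-x,axis=1)-R
    return (x*1000).round(1),"rms",round(float(e.std()*1000),1),"mean",round(float(e.mean()*1000),1),len(q)
E
python3 - <<'E'
from h import *
t=dict(np.load("top0.npz")); s=dict(np.load("side0.npz"))
for n,c in(("top",t),("side",s)):
    E=c["extrinsics"];print(n,"cam",(-E[:3,:3].T@E[:3,3]).round(3))
hsv=cv2.cvtColor(t["frame"],cv2.COLOR_RGB2HSV);print("table",hsv[300,280],hsv[215,330],cv2.cvtColor(s["frame"],cv2.COLOR_RGB2HSV)[320,450])
print("Lb",fitR(t,(212,200,295,282),"b",.04,.085),fitR(s,(280,272,388,345),"b",.04,.085))
print("Sb",fitR(t,(336,238,402,306),"b",.04,.07),fitR(s,(330,185,405,238),"b",.04,.07))
print("Ld",fitR(t,(255,222,288,252),"disc",.048,.03),fitR(s,(308,268,348,298),"disc",.048,.03))
print("Sd",fitR(t,(372,255,396,276),"disc",.048,.022),fitR(s,(348,188,374,204),"disc",.048,.022))
print("holes L",ray(t,270.05,236.25,.048),ray(s,327.9,279.9,.048)," S",ray(t,338+62*(294/400)/1-0+0,240+64*122/300,.048),ray(s,333+69*161/400,185+49*64/300,.048))
print("pur",ray(t,312,241,0.008),"knob",ray(t,317.5,272.5,.02))
# recess ellipse centres by eye-floor
print("recess s L",ray(s,283+102*198/400,265+77*136/300,.036),"S",ray(s,333+69*205/400,185+49*138/300,.036))
E
```

```text
top cam [0.4   0.039 1.488]
side cam [0.519 0.844 0.682]
table [ 12 144 150] [ 14 141 152] [ 14 137 186]
Lb (array([537.4, 184.5]), 'rms', 0.8, 'mean', -0.0, 390) (array([537.6, 190.7]), 'rms', 1.5, 'mean', -0.1, 467)
Sb (array([ 460.9, -132.6]), 'rms', 0.8, 'mean', -0.1, 324) (array([ 460.5, -130.2]), 'rms', 3.9, 'mean', 1.2, 288)
Ld (array([549.5, 137.2]), 'rms', 1.3, 'mean', -0.2, 144) (array([546. , 149.9]), 'rms', 3.6, 'mean', -0.4, 230)
Sd (array([ 478.5, -172.6]), 'rms', 1.3, 'mean', -0.3, 107) (array([ 474.5, -158.6]), 'rms', 4.4, 'mean', 0.7, 141)
holes L [0.55143395 0.13924775 0.048     ] [0.55082273 0.14034695 0.048     ]  S [ 0.47998186 -0.17205919  0.048     ] [ 0.47902525 -0.17063082  0.048     ]
pur [0.54607807 0.0244016  0.008     ] knob [0.45802008 0.00663251 0.02      ]
recess s L [0.53910165 0.18355731 0.036     ] S [ 0.46126677 -0.13493002  0.036     ]
```

```bash
cat > go.py <<'E'
import numpy as np,sys
from scipy.spatial.transform import Rotation as Ro
from workcell import readout
def go(target,ang,N):  # ang: world heading of tool x (deg) ; equal rows
    s=readout.read_state(); R0=np.array(s["tool_rot"]); a=np.radians(ang)
    x=np.array([np.cos(a),np.sin(a),0]);z=np.array([0,0,-1.]);Rt=np.c_[x,np.cross(z,x),z]
    w=Ro.from_matrix(R0.T@Rt).as_rotvec()/N
    M=sum(R0@Ro.from_rotvec(w*i).as_matrix() for i in range(N))
    sh=np.linalg.solve(M,np.array(target)-s["position"])
    print("t",s["time_s"],"N",N,"shift",sh.round(4),"turn",w.round(4),"pos",s["position"].round(4))
C={"L":np.array([.5385,.1845]),"S":np.array([.461,-.1335])}
D={"L":np.array([.551,.140]),"S":np.array([.4795,-.1715])}
def at(k,front,z,N): # finger front face 'front' m outward of recess centre
    o=D[k]-C[k];o/=np.linalg.norm(o)
    p=C[k]+o*(front+.011); print("target",p.round(4))
    go([*p,z],np.degrees(np.arctan2(-o[1],-o[0])),N)
if __name__=="__main__": at(sys.argv[1],float(sys.argv[2]),float(sys.argv[3]),int(sys.argv[4]))
E
python3 go.py L 0.084 0.13 18
```

```text
target [0.5642 0.093 ]
t 0.1 N 18 shift [-0.0356 -0.0031  0.0056] turn [-0.0001  0.      0.0568] pos [0.1558 0.553  0.2305]
```

```bash
python3 -m pendant '[[[-0.0356,-0.0031,0.003,0,0,0.0568,0.28],[-0.0356,-0.0031,0.003,0,0,0.0568,0.28],[-0.0356,-0.0031,0.003,0,0,0.0568,0.28],[-0.0356,-0.0031,0.003,0,0,0.0568,0.28],[-0.0356,-0.0031,0.003,0,0,0.0568,0.28],[-0.0356,-0.0031,0.003,0,0,0.0568,0.28],[-0.0356,-0.0031,0.003,0,0,0.0568,0.28],[-0.0356,-0.0031,0.003,0,0,0.0568,0.28],[-0.0356,-0.0031,0.003,0,0,0.0568,0.28],[-0.0356,-0.0031,0.003,0,0,0.0568,0.28],[-0.0356,-0.0031,0.003,0,0,0.0568,0.28],[-0.0356,-0.0031,0.003,0,0,0.0568,0.28]]]' && python3 -m pendant '[[[-0.0356,-0.0031,0.009,0,0,0.0568,0.28],[-0.0356,-0.0031,0.009,0,0,0.0568,0.28],[-0.0356,-0.0031,0.009,0,0,0.0568,0.28],[-0.0356,-0.0031,0.009,0,0,0.0568,0.28],[-0.0356,-0.0031,0.009,0,0,0.0568,0.28],[-0.0356,-0.0031,0.009,0,0,0.0568,0.28],[0,0,0,0,0,0,0.28],[0,0,0,0,0,0,0.28]]]'; python3 go.py L 0.084 0.046 8; python3 - <<'E'
from workcell import readout
s=readout.read_state();print(s["width"],s["tool_rot"])
E
```

```text
time_s: 1.1
position: [0.4856, 0.2895, 0.1947]
tool_rot: [[-0.574, 0.819, -0.0], [0.819, 0.574, -0.0], [0.0, -0.0, -1.0]]
force: [2.1, 0.7, -0.2]
width: 0.0241
grip_force: 0.0
time_s: 1.77
position: [0.5647, 0.0913, 0.1401]
tool_rot: [[-0.267, 0.964, -0.003], [0.964, 0.267, 0.0], [0.001, -0.002, -1.0]]
force: [-0.6, 0.8, 0.1]
width: 0.0239
grip_force: 0.0
target [0.5642 0.093 ]
t 1.7667 N 8 shift [0.0002 0.     0.0118] turn [-0.0003 -0.0001 -0.0005] pos [0.5647 0.0913 0.1401]
0.02386224147864572 [[-2.66883179e-01  9.63725631e-01 -2.50548968e-03]
 [ 9.63728566e-01  2.66884311e-01  1.22812400e-04]
 [ 7.87033344e-04 -2.38183541e-03 -9.99996854e-01]]
```

Lower to 46 mm, then look from the side.

```bash
python3 -m pendant '[[[0,0,0.016,0,0,0,0.28],[0,0,0.016,0,0,0,0.28],[0,0,0.016,0,0,0,0.28],[0,0,0.016,0,0,0,0.28],[0,0,0.016,0,0,0,0.28],[0,0,0.014,0,0,0,0.28],[0,0,0,0,0,0,0.28],[0,0,0,0,0,0,0.28]]]'; python3 - <<'E'
from workcell import capture
import cv2,numpy as np
s=capture("side");t=capture("top")
a=cv2.resize(s["frame"][225:345,280:400,::-1],(400,400),interpolation=2);b=cv2.resize(t["frame"][190:290,210:310,::-1],(400,400),interpolation=2)
cv2.imwrite("pics/l1.png",np.hstack([a,b]))
E
```

```text
time_s: 2.43
position: [0.5642, 0.0944, 0.047]
tool_rot: [[-0.272, 0.962, -0.002], [0.962, 0.272, 0.0], [0.001, -0.001, -1.0]]
force: [-0.3, -0.3, 1.0]
width: 0.0237
grip_force: 0.0
```

View pics/l1.png

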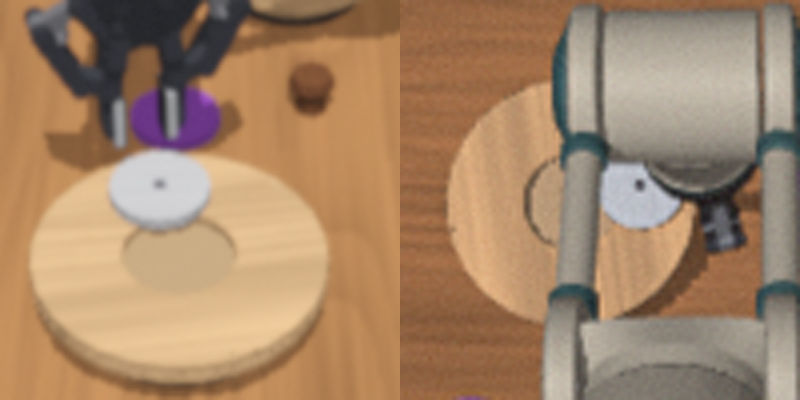

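```bash
python3 -m pendant '[[[0,0,0.0025,0,0,0,0.28],[0,0,0.002,0,0,0,0.28],[0,0,0,0,0,0,0.28],[0.003,0,0,0,0,0,0.28],[0.003,0,0,0,0,0,0.28],[0.003,0,0,0,0,0,0.28]]]'; python3 -m pendant '[[[0.0025,0,0,0,0,0,0.28],[0.0025,0,0,0,0,0,0.28],[0.0025,0,0,0,0,0,0.28],[0.0025,0,0,0,0,0,0.28],[0.0025,0,0,0,0,0,0.28],[0.0025,0,0,0,0,0,0.28],[0.0025,0,0,0,0,0,0.28],[0.0025,0,0,0,0,0,0.28],[0.0025,0,0,0,0,0,0.28],[0,0,0,0,0,0,0.28],[0,0,0,0,0,0,0.28]]]'; python3 go.py L 0.0295 0.0425 10; python3 - <<'E'
from workcell import capture
import cv2,numpy as np
s=capture("side");t=capture("top")
a=cv2.resize(s["frame"][225:345,280:400,::-1],(400,400),interpolation=2);b=cv2.resize(t["frame"][190:290,210:310,::-1],(400,400),interpolation=2)
cv2.imwrite("pics/l2.png",np.hstack([a,b]))
E
```

```text
time_s: 3.03
position: [0.5625, 0.1021, 0.043]
tool_rot: [[-0.27, 0.963, 0.0], [0.963, 0.27, 0.0], [0.0, 0.0, -1.0]]
force: [0.3, 0.6, -0.2]
width: 0.0237
grip_force: 0.0
time_s: 3.95
position: [0.5562, 0.1239, 0.0428]
tool_rot: [[-0.27, 0.963, -0.0], [0.963, 0.27, 0.001], [0.001, -0.0, -1.0]]
force: [0.6, 1.0, 0.6]
width: 0.0239
grip_force: 0.0
target [0.5495 0.1455]
t 3.95 N 10 shift [ 0.0023 -0.0001  0.    ] turn [-0.     -0.0001 -0.    ] pos [0.5562 0.1239 0.0428]
```

View pics/l2.png

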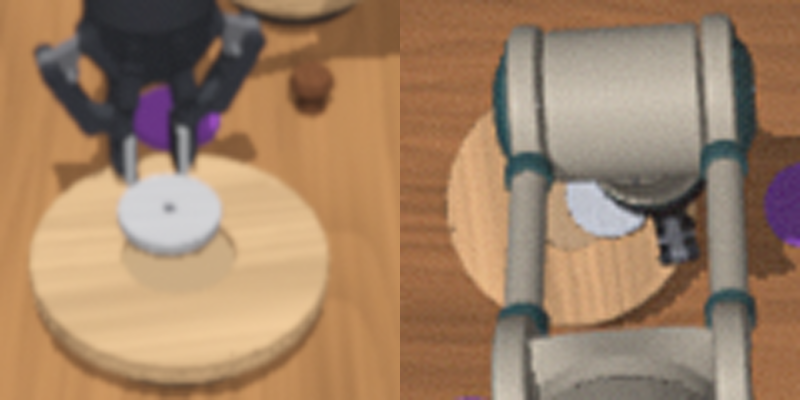

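The disc is sliding straight, with its hole now at crop (169,208), heading for the recess at (179,255). I'll continue.

```bash
python3 -c "
from h import *
s=dict(np.load('side0.npz'));print(ray(s,280+169*.3,225+208*.3,.048))"; python3 -m pendant '[[[0.0025,0,0,0,0,0,0.28],[0.0025,0,0,0,0,0,0.28],[0.0025,0,0,0,0,0,0.28],[0.0025,0,0,0,0,0,0.28],[0.0025,0,0,0,0,0,0.28],[0.0025,0,0,0,0,0,0.28],[0.0025,0,0,0,0,0,0.28],[0.002,0,0,0,0,0,0.28],[0.001,0,0,0,0,0,0.28],[0,0,0,0,0,0,0.28],[0,0,0,0,0,0,0.28]]]'; python3 go.py L 0.0295 0.0425 10; python3 - <<'E'
from workcell import capture
import cv2,numpy as np
s=capture("side");t=capture("top")
a=cv2.resize(s["frame"][225:345,280:400,::-1],(400,400),interpolation=2);b=cv2.resize(t["frame"][190:290,210:310,::-1],(400,400),interpolation=2)
cv2.imwrite("pics/l3.png",np.hstack([a,b]))
E
```

```text
[0.54479908 0.16176269 0.048     ]
time_s: 4.97
position: [0.5506, 0.1436, 0.0427]
tool_rot: [[-0.27, 0.963, -0.001], [0.963, 0.27, 0.001], [0.001, -0.0, -1.0]]
force: [-0.2, -0.5, 0.1]
width: 0.0236
grip_force: 0.0
target [0.5495 0.1455]
t 4.9667 N 10 shift [ 0.0002 -0.0001  0.    ] turn [-0.     -0.0001 -0.    ] pos [0.5506 0.1436 0.0427]
```

View pics/l3.png

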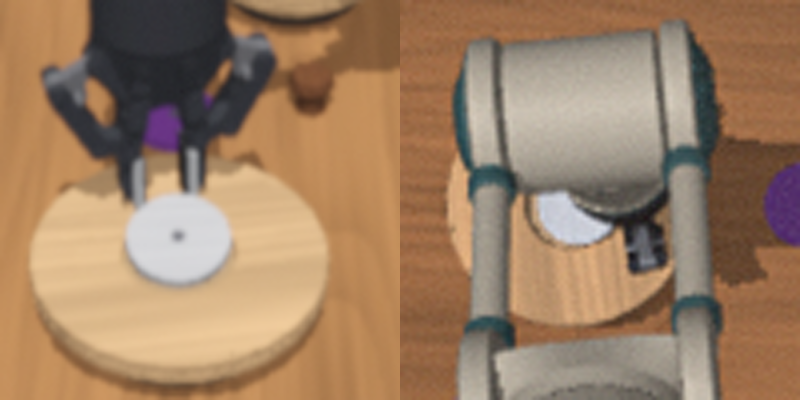

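The disc has tipped in at the front (crop centre (177,236)), but its tail is still on the rim. It needs a few mm more.

```bash
python3 -m pendant '[[[0.0015,0,0,0,0,0,0.28],[0.0015,0,0,0,0,0,0.28],[0.001,0,0,0,0,0,0.28],[0.001,0,0,0,0,0,0.28],[0,0,0,0,0,0,0.28],[0,0,0,0,0,0,0.28]]]'; python3 go.py L 0.0295 0.0425 10; cat > chk.py <<'E'
from h import *
from workcell import capture
import sys
def chk(box,tag=None):
    s=capture("side");u0,v0,u1,v1=box
    hsv=cv2.cvtColor(s["frame"],cv2.COLOR_RGB2HSV).astype(int)
    m=np.zeros((480,640),np.uint8);m[v0:v1,u0:u1]=((hsv[...,1]<60)&(hsv[...,2]>110))[v0:v1,u0:u1]
    cs,_=cv2.findContours(m,0,1);k=max(cs,key=cv2.contourArea);print(cv2.boundingRect(k),cv2.contourArea(k))
    f=240/np.tan(np.radians(s["vfov"]/2));E=s["extrinsics"]
    v,u=np.nonzero(cv2.erode(cv2.drawContours(np.zeros_like(m),[k],-1,1,-1),np.ones((5,5))))
    d=s["z_map"][v,u];P=np.c_[(u-s["cx"])/f*d,-(v-s["cy"])/f*d,-d];P=(P-E[:3,3])@E[:3,:3]
    A=np.c_[P[:,:2]-P[:,:2].mean(0),np.ones(len(P))];c=np.linalg.lstsq(A,P[:,2],rcond=None)[0]
    print("centroid",P.mean(0).round(4),"slope deg",np.degrees(c[:2]).round(1))
    return s
LB=(308,268,362,318);SB=(345,186,392,226)
E
python3 -c "
from chk import *
chk(LB)"
```

```text
time_s: 5.57
position: [0.5495, 0.1482, 0.0428]
tool_rot: [[-0.27, 0.963, -0.0], [0.963, 0.27, 0.0], [0.0, 0.0, -1.0]]
force: [0.7, 0.2, 0.0]
width: 0.0241
grip_force: 0.0
target [0.5495 0.1455]
t 5.5667 N 10 shift [-0.0003 -0.0001  0.    ] turn [ 0. -0. -0.] pos [0.5495 0.1482 0.0428]
(318, 272, 32, 41) 747.0
centroid [0.5392 0.1886 0.0453] slope deg [-1.6 44. ]
```

```bash
python3 -m pendant '[[[-0.004,0,0,0,0,0,0.28],[-0.008,0,0,0,0,0,0.28],[-0.01,0,-0.01,0,0,0,0.28],[-0.01,0,-0.03,0,0,0,0.28],[-0.01,0,-0.03,0,0,0,0.28],[0,0,0,0,0,0,0.28]]]'; python3 -c "
from chk import *
s=chk(LB)
cv2.imwrite('pics/l4.png',cv2.resize(s['frame'][225:345,280:400,::-1],(400,400),interpolation=2))"
```

```text
time_s: 6.12
position: [0.566, 0.1054, 0.1192]
tool_rot: [[-0.269, 0.963, 0.012], [0.963, 0.269, -0.0], [-0.004, 0.012, -1.0]]
force: [0.7, -0.4, 0.5]
width: 0.0242
grip_force: 0.0
(317, 285, 33, 28) 676.0
centroid [0.5387 0.194  0.0503] slope deg [-3. 53.]
```

View pics/l4.png

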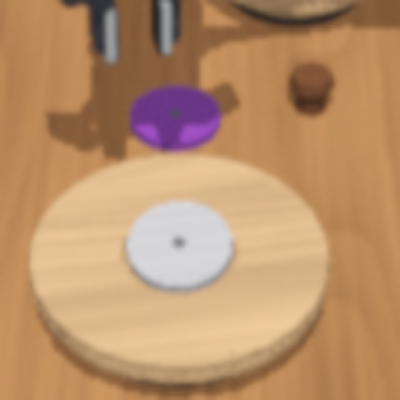

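The disc still looks tilted: its outline is 110x90 in the crop, where a flat one would be about 110x70. The hole is at (179,242). I'll measure that against the base.

```bash
python3 - <<'E'
from h import *
from workcell import capture
s=capture("side");t=capture("top")
np.savez("s5.npz",**s)
print("hole",ray(s,280+179*.3,225+242*.3,.046))
# expected flat disc outline at recess: project
def proj(P):
    P=np.atleast_2d(P);E=s["extrinsics"];q=P@E[:3,:3].T+E[:3,3];f=240/np.tan(np.radians(s["vfov"]/2))
    return np.c_[s["cx"]+f*q[:,0]/-q[:,2],s["cy"]-f*q[:,1]/-q[:,2]]
a=np.linspace(0,2*np.pi,60)
for z in(.04,.048):
    p=proj(np.c_[.5385+.03*np.cos(a),.1845+.03*np.sin(a),0*a+z]);print(z,p.min(0),p.max(0))
f=240/np.tan(np.radians(s["vfov"]/2));E=s["extrinsics"]
for (u,v) in [(333,289),(334,292),(333,300),(333,305),(333,308),(322,298),(345,298),(333,320),(300,300)]:
    d=np.median(s["z_map"][v-1:v+2,u-1:u+2]);p=np.array([(u-s["cx"])/f*d,-(v-s["cy"])/f*d,-d]);print((u,v),(E[:3,:3].T@(p-E[:3,3])).round(4))
E
```

```text
hole [0.53852684 0.18761915 0.046     ]
0.04 [317.96287915 287.9111746 ] [349.6114214  310.15323021]
0.048 [317.8393336  284.86778256] [349.65691906 307.06813232]
(333, 289) [0.5403 0.1655 0.0473]
(334, 292) [0.5382 0.173  0.0466]
(333, 300) [0.5398 0.191  0.043 ]
(333, 305) [0.5396 0.2025 0.0414]
(333, 308) [0.5394 0.2091 0.0401]
(322, 298) [0.5608 0.1851 0.0423]
(345, 298) [0.5173 0.1862 0.0438]
(333, 320) [0.5388 0.2387 0.0396]
(300, 300) [0.6023 0.1888 0.0401]
```

The depth map confirms it. The far edge is flush at 40 mm, while the tail is about 9 mm high, just caught on the rim. I'll push about 4 mm further than before.

```bash
python3 go.py L 0.040 0.0425 8
```

```text
target [0.5523 0.1354]
t 6.2667 N 8 shift [ 0.0037 -0.0001  0.0089] turn [ 0.0001  0.     -0.0002] pos [0.561  0.1068 0.1135]
```

```bash
python3 -m pendant '[[[0,0,0.02,0,0,0,0.28],[0,0,0.02,0,0,0,0.28],[0,0,0.02,0,0,0,0.28],[0,0,0.0105,0,0,0,0.28],[0.01,0,0,0,0,0,0.28],[0.01,0,0,0,0,0,0.28],[0.01,0,0,0,0,0,0.28],[0.004,0,0,0,0,0,0.28],[0.003,0,0,0,0,0,0.28],[0.003,0,0,0,0,0,0.28],[0,0,0,0,0,0,0.28]]]'; python3 go.py L 0.0235 0.0425 6; python3 -m pendant '[[[0.0015,0,0,0,0,0,0.28],[0.0015,0,0,0,0,0,0.28],[0.0015,0,0,0,0,0,0.28],[0.001,0,0,0,0,0,0.28],[0.001,0,0,0,0,0,0.28],[0,0,0,0,0,0,0.28],[0,0,0,0,0,0,0.28]]]'
cat >> chk.py <<'E'
def prof(pts,s=None):
    s=s or capture("side");f=240/np.tan(np.radians(s["vfov"]/2));E=s["extrinsics"]
    for (u,v) in pts:
        d=np.median(s["z_map"][v-1:v+2,u-1:u+2]);p=np.array([(u-s["cx"])/f*d,-(v-s["cy"])/f*d,-d]);print((u,v),(E[:3,:3].T@(p-E[:3,3])).round(4))
LP=[(333,290),(333,294),(333,303),(333,308),(322,298),(345,298)]
E
python3 go.py L 0.0235 0.0425 6;python3 -c "
from chk import *
prof(LP)"
```

```text
time_s: 7.18
position: [0.5499, 0.1467, 0.0424]
tool_rot: [[-0.271, 0.963, 0.0], [0.963, 0.271, 0.0], [0.0, 0.0, -1.0]]
force: [-0.2, 0.7, 0.3]
width: 0.0243
grip_force: 0.0
target [0.5478 0.1513]
t 7.1833 N 6 shift [ 0.0008 -0.0001 -0.    ] turn [ 0.     -0.      0.0001] pos [0.5499 0.1467 0.0424]
time_s: 7.77
position: [0.5483, 0.1524, 0.0423]
tool_rot: [[-0.27, 0.963, 0.0], [0.963, 0.27, 0.0], [0.0, 0.0, -1.0]]
force: [0.3, 0.2, 0.2]
width: 0.0241
grip_force: 0.0
target [0.5478 0.1513]
t 7.7667 N 6 shift [-0.0002 -0.0001 -0.    ] turn [ 0. -0. -0.] pos [0.5483 0.1524 0.0423]
(333, 290) [0.5405 0.159  0.0386]
(333, 294) [0.5402 0.1718 0.0402]
(333, 303) [0.5397 0.1953 0.0394]
(333, 308) [0.5395 0.2087 0.0397]
(322, 298) [0.5608 0.1841 0.0412]
(345, 298) [0.5173 0.1821 0.0399]
```

Flat at 40 mm all over, so the large disc is home. Now the small one.

```bash
python3 -m pendant '[[[-0.004,0,0,0,0,0,0.28],[-0.008,0,0,0,0,0,0.24],[-0.005,0,-0.01,0,0,0,0.2],[0,0,-0.03,0,0,0,0.2],[0,0,-0.03,0,0,0,0.2],[0,0,-0.01,0,0,0,0.2],[0,0,0,0,0,0,0.2],[0,0,0,0,0,0,0.2]]]'; python3 -c "
from chk import *
s=capture('side');prof(LP,s)
cv2.imwrite('pics/l5.png',cv2.resize(s['frame'][180:340,280:420,::-1],(560,640)[::1],interpolation=2)[:600])
"; python3 go.py S 0.072 0.12 12
```

```text
time_s: 8.48
position: [0.5531, 0.1356, 0.1229]
tool_rot: [[-0.27, 0.963, 0.001], [0.963, 0.27, 0.0], [-0.0, 0.001, -1.0]]
force: [0.1, -0.3, -0.7]
width: 0.0171
grip_force: 0.0
(333, 290) [0.5405 0.1597 0.0393]
(333, 294) [0.5402 0.1717 0.0401]
(333, 303) [0.5397 0.1963 0.0404]
(333, 308) [0.5395 0.2078 0.0388]
(322, 298) [0.561  0.1818 0.0391]
(345, 298) [0.5173 0.1822 0.04  ]
target [ 0.4973 -0.2081]
t 8.5333 N 12 shift [-0.0253 -0.0143  0.0001] turn [-0.0001 -0.     -0.015 ] pos [0.5522 0.1356 0.1217]
```

View pics/l5.png

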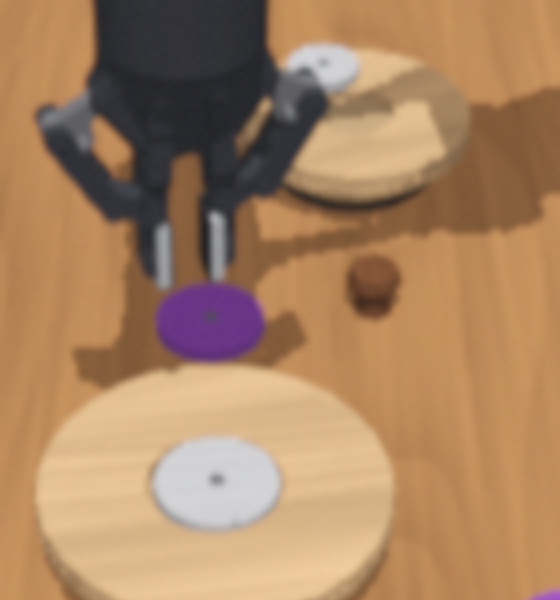

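The large disc lies flush in its recess. Next, over to the small base and down behind its disc.

```bash
python3 -m pendant '[[[-0.0253,-0.0143,0,0,0,-0.015,0.2],[-0.0253,-0.0143,0,0,0,-0.015,0.2],[-0.0253,-0.0143,0,0,0,-0.015,0.2],[-0.0253,-0.0143,0,0,0,-0.015,0.2],[-0.0253,-0.0143,0,0,0,-0.015,0.2],[-0.0253,-0.0143,0,0,0,-0.015,0.2],[-0.0253,-0.0143,0,0,0,-0.015,0.2],[-0.0253,-0.0143,0,0,0,-0.015,0.2],[-0.0253,-0.0143,0,0,0,-0.015,0.2],[-0.0253,-0.0143,0,0,0,-0.015,0.2],[-0.0253,-0.0143,0,0,0,-0.015,0.2],[-0.0253,-0.0143,0,0,0,-0.015,0.2]]]'; python3 -m pendant '[[[0,0,0,0,0,0,0.2],[0,0,0,0,0,0,0.2]]]'; python3 go.py S 0.072 0.0425 6
```

```text
time_s: 9.53
position: [0.4962, -0.2086, 0.1203]
tool_rot: [[-0.439, 0.899, -0.004], [0.899, 0.439, 0.002], [0.004, -0.002, -1.0]]
force: [-0.1, -0.6, 0.3]
width: 0.0168
grip_force: 0.0
time_s: 9.7
position: [0.4967, -0.2086, 0.1204]
tool_rot: [[-0.435, 0.9, -0.003], [0.9, 0.435, 0.002], [0.003, -0.002, -1.0]]
force: [-0.1, 0.2, -0.4]
width: 0.017
grip_force: 0.0
target [ 0.4973 -0.2081]
t 9.7 N 6 shift [0.     0.0001 0.013 ] turn [-0.0003 -0.0005 -0.0004] pos [ 0.4967 -0.2086  0.1204]
```

```bash
python3 -m pendant '[[[0,0,0.015,0,0,0,0.2],[0,0,0.015,0,0,0,0.2],[0,0,0.015,0,0,0,0.2],[0,0,0.015,0,0,0,0.2],[0,0,0.012,0,0,0,0.2],[0,0,0.006,0,0,0,0.2],[0,0,0,0,0,0,0.2],[0,0,0,0,0,0,0.2]]]'; python3 -m pendant '[[[0.003,0,0,0,0,0,0.2],[0.003,0,0,0,0,0,0.2],[0.0025,0,0,0,0,0,0.2],[0.0025,0,0,0,0,0,0.2],[0.0025,0,0,0,0,0,0.2],[0.0025,0,0,0,0,0,0.2],[0.0025,0,0,0,0,0,0.2],[0.0025,0,0,0,0,0,0.2],[0.0025,0,0,0,0,0,0.2],[0.0025,0,0,0,0,0,0.2],[0,0,0,0,0,0,0.2],[0,0,0,0,0,0,0.2]]]'; python3 go.py S 0.0165 0.0425 12; python3 - <<'E'
from chk import *
s=capture("side")
cv2.imwrite("pics/s1.png",cv2.resize(s["frame"][150:240,325:415,::-1],(500,500),interpolation=2))
E
```

```text
time_s: 10.37
position: [0.4977, -0.2069, 0.0438]
tool_rot: [[-0.439, 0.899, -0.001], [0.899, 0.439, 0.001], [0.001, -0.001, -1.0]]
force: [-1.0, 0.4, 0.3]
width: 0.0171
grip_force: 0.0
time_s: 11.37
position: [0.4864, -0.1842, 0.0442]
tool_rot: [[-0.438, 0.899, -0.0], [0.899, 0.438, 0.0], [0.001, -0.0, -1.0]]
force: [0.1, -0.5, 0.4]
width: 0.0173
grip_force: 0.2
target [ 0.473  -0.1582]
t 11.3667 N 12 shift [ 0.0024 -0.0001  0.0001] turn [-0. -0.  0.] pos [ 0.4864 -0.1842  0.0442]
```

View pics/s1.png

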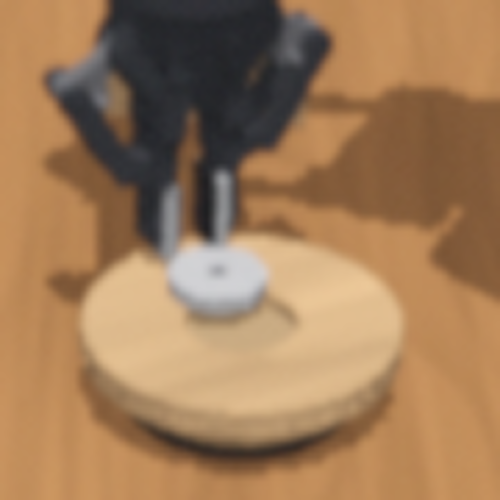

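The small disc's hole is at (218,271) and it is moving toward the recess at about (243,325). I'll carry on.

```bash
python3 -c "
from h import *
s=dict(np.load('side0.npz'));p=ray(s,364.2,198.8,.048);print(p,p[:2]-[.461,-.1335])"; python3 -m pendant '[[[0.0025,0,0.001,0,0,0,0.2],[0.0025,0,0,0,0,0,0.2],[0.0025,0,0,0,0,0,0.2],[0.0025,0,0,0,0,0,0.2],[0.0025,0,0,0,0,0,0.2],[0.0025,0,0,0,0,0,0.2],[0.0025,0,0,0,0,0,0.2],[0.0025,0,0,0,0,0,0.2],[0.002,0,0,0,0,0,0.2],[0.002,0,0,0,0,0,0.2],[0,0,0,0,0,0,0.2],[0,0,0,0,0,0,0.2]]]';python3 go.py S 0.0165 0.0425 12; python3 - <<'E'
from chk import *
s=capture("side");f=240/np.tan(np.radians(s["vfov"]/2));E=s["extrinsics"]
def pr(x,y,z=.04):
    q=E[:3,:3]@np.array([x,y,z])+E[:3,3];return int(round(s["cx"]-f*q[0]/q[2])),int(round(s["cy"]+f*q[1]/q[2]))
prof([pr(.461,-.1335),pr(.461,-.12),pr(.461,-.147),pr(.475,-.1335),pr(.447,-.1335)],s)
E
```

```text
[ 0.4710545  -0.15531241  0.048     ] [ 0.0100545  -0.02181241]
time_s: 12.42
position: [0.4756, -0.1625, 0.0431]
tool_rot: [[-0.438, 0.899, -0.001], [0.899, 0.438, 0.001], [0.001, -0.0, -1.0]]
force: [-0.1, -0.2, -0.2]
width: 0.0169
grip_force: 0.1
target [ 0.473  -0.1582]
t 12.4167 N 12 shift [ 0.0004 -0.      0.    ] turn [-0.     -0.0001  0.0001] pos [ 0.4756 -0.1625  0.0431]
(369, 206) [ 0.4601 -0.1317  0.0426]
(369, 210) [ 0.4605 -0.1176  0.0404]
(368, 203) [ 0.4623 -0.1392  0.0463]
(363, 206) [ 0.4745 -0.1313  0.0428]
(374, 206) [ 0.4482 -0.1297  0.0439]
```

The disc is tipping in with its tail still up. A few more mm, in small steps.

```bash
python3 -m pendant '[[[0.0015,0,0,0,0,0,0.2],[0.0015,0,0,0,0,0,0.2],[0.0015,0,0,0,0,0,0.2],[0.001,0,0,0,0,0,0.2],[0,0,0,0,0,0,0.2],[0,0,0,0,0,0,0.2]]]'; cat >> chk.py <<'E'
SP=[(369,206),(369,210),(368,203),(363,206),(374,206)]
E
python3 -c "
from chk import *
prof(SP)"
```

```text
time_s: 12.97
position: [0.4735, -0.1579, 0.0433]
tool_rot: [[-0.438, 0.899, -0.0], [0.899, 0.438, 0.0], [0.0, -0.0, -1.0]]
force: [-0.6, -0.0, -0.6]
width: 0.0171
grip_force: 0.0
(369, 206) [ 0.4598 -0.136   0.0398]
(369, 210) [ 0.4605 -0.1184  0.0399]
(368, 203) [ 0.4617 -0.1497  0.0395]
(363, 206) [ 0.4743 -0.1354  0.0401]
(374, 206) [ 0.4478 -0.136   0.0398]
```

Flat at 40 mm. I'll retreat, lift clear and verify both.

```bash
python3 -m pendant '[[[-0.004,0,0,0,0,0,0.2],[-0.008,0,0,0,0,0,0.2],[-0.01,0,-0.01,0,0,0,0.2],[-0.01,0,-0.03,0,0,0,0.2],[0,0,-0.04,0,0,0,0.2],[0,0,-0.04,0,0,0,0.2],[0,0,-0.02,0,0,0,0.2],[0,0,0,0,0,0,0.2],[0,0,0,0,0,0,0.2],[0,0,0,0,0,0,0.2]]]'; python3 -c "
from chk import *
s=capture('side');prof(SP,s);prof(LP,s)
a=cv2.resize(s['frame'][150:350,280:430,::-1],(450,600),interpolation=2)
cv2.imwrite('pics/end.png',a)"
```

```text
time_s: 13.85
position: [0.4871, -0.1868, 0.1823]
tool_rot: [[-0.438, 0.899, -0.002], [0.899, 0.438, 0.001], [0.001, -0.001, -1.0]]
force: [-0.8, 0.1, -0.9]
width: 0.017
grip_force: 0.0
(369, 206) [ 0.4598 -0.137   0.0391]
(369, 210) [ 0.4604 -0.1191  0.0394]
(368, 203) [ 0.4617 -0.1497  0.0395]
(363, 206) [ 0.4744 -0.1346  0.0406]
(374, 206) [ 0.4477 -0.1369  0.0392]
(333, 290) [0.5405 0.1602 0.0398]
(333, 294) [0.5403 0.1709 0.0393]
(333, 303) [0.5397 0.196  0.0401]
(333, 308) [0.5395 0.2089 0.0399]
(322, 298) [0.5609 0.1831 0.0403]
(345, 298) [0.5173 0.1812 0.039 ]
```

View pics/end.png

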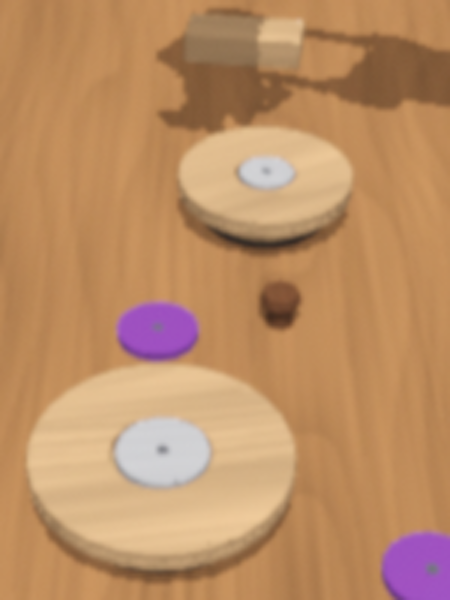

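Both discs are flush, at (162,450) and (266,171). The knob and the purple look-alikes are undisturbed, and the arm is clear.

```bash
python3 -c "
from workcell import arm
print(arm.finish_job())"
```

```text
the job is handed in; nothing more can be done
None
```

Both ballast discs are flat and fully home in their recesses, nothing else I could see in the final view was disturbed, and the job was handed in at about 14 s; no verdict was returned.

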